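# Close the tank's fill port with its plug and cam arms

## Task

Close the fill port of the steel tank: stand the blue-knobbed plug in the coupler on top, push it firmly home against the rubber seal while both brass arms are still up, then swing the two arms down together until both lie fully down along the coupler's sides, and let go. Do not force anything: feel for the contact, press and squeeze gently, and never bring one arm down while the other is still up. Leave the ramekin, the timer and the star cutter where they stand.

Things in the scene. Friction and masses are not known exactly. Their poses are not given: they have to be found in the camera images.
- tank: Squat round stainless tank, 130 mm in diameter, 62 mm high, fixed to the worktop; origin at the centre of its underside, z up; its brass tap with a red lever points along its -x. On its axis stands a brass threaded neck carrying an aluminium coupler, 42 mm in outer diameter, mouth up. The coupler's height is not measured: the neck is screwed in to a different depth each time.
- port (a point): Fixed point on the tank's axis, 130 mm above the worktop: the lowest place of the coupler's mouth, which really lies 0 to 20 mm higher. Bore 31 mm wide. 20 mm below the mouth lies a sprung rubber seal with 8 mm travel to a hard stop; it resists 4 N at first, 11 N at the stop, and rises 2 mm when let go. Seat the plug with 13 to 25 N; over 30 N spoils the seal.
- cam_left (a joint): Brass cam arm on the tank's +y side, 11 mm wide, 5 thick, 50 long from hinge to tip (wire ring 14 mm beyond). Rad: 0 = outward and 0.70 above level, 0.70 = level, 2.18 = fully down (5 degrees short of straight down, a stop). Starts at 0.25 to 0.6. Stays where left (0.06 N m); in the last third its cam draws the plug 2 mm down and locks; if the plug is not home it jams or throws it out.
- cam_right (a joint): The same arm on the tank's -y side, same angles. Both swing in the tank's yz plane. Finger tips some 80 mm apart, straddling the coupler, push both arms past half-way when brought 20 to 30 mm below the hinges; closing there on both arms (about 55 mm apart over their outsides when down) with 20 to 40 N brings them home. Over 60 N from the fingers bends an arm.
- hinge_left (a point): Fixed point: lowest place of the left arm's hinge, 22.6 mm from the tank's axis on its +y side, 121 mm above the worktop; the hinge really lies 0 to 20 mm higher, 9 mm below the mouth. If the closing fingers are off centre, one arm comes fully down and the other stays short: shift the fingers so that the short arm is pushed towards the coupler.
- hinge_right (a point): The same for the right arm's hinge, on the tank's -y side.
- plug_mid (a point): Half-way up the loose plug, 28.5 mm above its foot; z up. Aluminium, round, 57 mm high, 100 g: spigot 28 mm wide, 28.5 long, with tapered foot (21 mm) and a groove; flange 37 mm wide up to 33 mm above the foot; blue knob to grip, 24 mm wide, 33 to 57 mm above the foot. Stands upright on the worktop at first. Locked, its flange lies about 1 mm above the coupler's mouth.
- ramekin: White china ramekin, 62 mm in diameter, 36 mm high, a bystander; origin at the centre of its underside.
- timer: Red and white kitchen timer, 62 mm in diameter, 56 mm high, a bystander; origin at the centre of its underside.
- star: Copper star-shaped cutter, 71 mm wide, 21 mm high, a bystander; origin at the centre of its underside.
Mind the look-alikes: they are no part of the job. Of the things that look like the tank, the largest one is meant.

How it is judged:
By the outcome, as a careful person would: the job done as asked, in the order asked, and still so for the second after the job is handed in, with the robot touching nothing.
It also fails if it takes over 56 s, if anything falls off the work surface, if the arm or the gripper's body presses on something with over 40 N, if the wrist force passes 120 N, or if a joint passes its speed limit or range.

## Robot

A 6-joint arm with a two-finger parallel gripper is mounted at the origin on a cart in front of the work surface, level with it; the furniture and walls round the work are solid. World frame = base frame: x ahead of the robot, y to its left, z up, the work surface at z = 0. Lengths are in mm, angles in degrees, forces in N, time in s.
With the tool pointing down it reaches from about 300 to 850 mm from the base axis. Payload 4.2 kg.
Tool frame: the origin (TCP) lies on the centre line of the jaws, within the pads' length; the fingertips stand 11 mm ahead of it and the grasp point (between the pads) lies 8 mm behind it; z points along the fingers, y is the line along which they close (so a half turn about z gives the same grasp; the last joint's range is limited). The gripper opens to 91 mm and grips with 3 to 60 N. Pads are 32 mm wide; open, the fingers measure 118 mm over their backs; the gripper's body (76 mm by 178 mm) begins 60 mm behind the grasp point.
Start: joints at [64.114, 18.312, 89.639, -0, 72.044, -1.146], TCP at [240.645, 522.238, 224.976] pointing down, gripper open.
Joint ranges: [-177.97, 177.97], [-48.28, 115.42], [12.27, 149.76], [-77.06, 257.06], [2.81, 150.46], [-146.56, 146.56]. Speed limits (degrees/s): [147.25, 147.25, 180, 180, 180, 180].

## Interface

Orientations are given as [roll, pitch, yaw] about the fixed x, y, z axes, in that order (R = Rz(yaw) Ry(pitch) Rx(roll)).
In Python, from workcell import env, grab_frame, camera_model, models gives the robot as it stands.
- The arm moves only by the shell command python3 -m crank 'ROWS' [FORCE]. ROWS is text: rows parted by semicolons, each of 7 numbers parted by spaces: the closure, from -1 (fully open) to 1 (shut), so that 0 is half open, then the shift along the tool's x, y, z in mm, then the turn, a rotation vector about the tool's x, y, z in degrees. A call has 1 to 10 rows; each row shifts and turns the commanded pose from where the row before left it, along the tool's axes as they then stand; what a row does not reach is not made up. A row lasts 1/8 s, in which the tool goes at most 62.5 mm and 10.7 degrees, less where a joint would pass 70% of its speed; a pose out of reach is approached as far as the arm can. A call is refused whole if a number of a shift passes 62.5 or a number of a turn 10.7, either way. A call with a gripper value outside its range is refused whole. The fingers move at their own pace and stop on an object; FORCE is the grip in N (left out, the last holds). Time passes only in rows, so rows that do not move let the fingers close. It gives the time, the measured TCP pose, the force, the opening and the grip force at its end, in the units of the state.
- env.state(): the state, without advancing time (a new reading comes with each control period).
- grab_frame(name): name is "side" or "top" or "wrist"; returns the picture (384x512x3 uint8, blue, green, red); there is no depth.
- camera_model(name): a dict with "K" (3x3 intrinsics, pixels), "k1" (the pictures are not rectified: a ray, as slopes to the right and down, at radius r is drawn at 1 + k1 r^2 times it, then the intrinsics apply), "R" (3x3) and "t" (3): a world point X has camera coordinates R X + t; the wrist camera has in their place "mount" (4x4, takes a point from camera to tool coordinates, whose origin is the TCP and whose axes are the flange's). Camera axes: x right, y down, z forward; pixel columns grow to the right and rows downward; lengths in mm; the calibration is good to about 2 mm. A picture is of the moment at which its call begins: read the wrist's pose just before it. camera_model takes no time and is no camera call.
- env.job_done(): hands the job in; it is judged then, once.
Trained networks look in the newest picture that a camera, given by its name, has taken for a name from the list of things; names that differ only in an ending like _2 or _b are one class to them, and where a whole thing is asked for, a point or a joint stands for the part that bears it (a point fixed in the world has none). Each returns a list of dicts, best first, with "p" (0 to 1); they miss things now and then, are a little off and sometimes report something else, mostly with a low value. They report only what shows in the picture. A call takes as long as a camera call. They do not tell look-alikes from the thing itself.
- models.search_frame(name, camera): "point" ([x, y, z] in mm, in world coordinates, good to about 4 mm: the middle of the surface that is visible of it).
The state is a dict: "time_s": time; "qpos": joint angles; "qvel": joint speeds; "effort": joint torques, N m; "ee_pos": TCP position; "ee_rot": TCP orientation; "force": force on the tool from outside, world axes, zero at the start; "torque": the same for the moment, N m; "gripper_width": finger opening in mm; "gripper_force": force on a finger pad.
Only numpy, scipy, OpenCV 4.12 (cv2) and the standard library are available. Lean on these libraries where they do the work, as an engineer would, in place of code of your own. Each camera call takes 0.05 s, during which the arm holds its last target. There are 200 camera calls.

## Working session

There is one attempt and no reset: what is moved stays moved. The work goes in short steps, Python scripts to look and compute and a shell command to move; the robot and the scene stay as the last step left them, time stands still between calls to the robot, and variables do not carry over. Pictures are saved under pics/ and viewed, at most 12 in all, crops included, and the job is handed in when it is done.

```bash
ls; mkdir -p pics
python3 - <<'E'
from workcell import env, grab_frame, camera_model, models
import cv2,numpy as np
s=env.state();print(s)
a=grab_frame("side")
for n in ["tank","plug_mid","ramekin","timer","star","cam_left"]:
    print("side",n,[(np.round(d["point"]).tolist(),round(d["p"],2)) for d in models.search_frame(n,"side")])
b=grab_frame("top")
for n in ["tank","plug_mid","ramekin","timer","star","cam_left"]:
    print("top",n,[(np.round(d["point"]).tolist(),round(d["p"],2)) for d in models.search_frame(n,"top")])
cv2.imwrite("pics/side.png",cv2.resize(a,(800,600)))
cv2.imwrite("pics/top.png",cv2.resize(b,(800,600)))
for c in("side","top","wrist"):print(camera_model(c))
E
```

```text
pics
{'time_s': 0.0, 'qpos': array([ 6.41126285e+01,  1.83504752e+01,  8.97077009e+01,  2.74021932e-03,
        7.20410737e+01, -1.14721338e+00]), 'qvel': array([ 0.02204855,  0.02157893, -0.01513002, -0.03056185, -0.06162319,
        0.13161549]), 'effort': array([ 1.39107178e-03, -4.12469459e+01, -2.31973279e+01,  7.28247198e-02,
        4.57341224e-02, -1.39475374e-04]), 'ee_pos': array([240.42627747, 521.78976365, 224.12315805]), 'ee_rot': array([-1.79900822e+02, -4.59182974e-03,  1.55258991e+02]), 'force': array([-0.86255842,  0.07664381,  0.24330004]), 'torque': array([ 0.00544989,  0.03898334, -0.00080893]), 'gripper_force': 0.0, 'gripper_width': 91.37413803236942}
side tank [([452.0, 1.0, 56.0], 0.91), ([400.0, -171.0, 46.0], 0.85), ([255.0, -311.0, 46.0], 0.63)]
side plug_mid [([455.0, -280.0, 33.0], 0.46), ([447.0, -1.0, 62.0], 0.4)]
side ramekin []
side timer [([621.0, 106.0, 42.0], 0.82)]
side star [([645.0, -122.0, 15.0], 0.71)]
side cam_left [([476.0, 49.0, 145.0], 0.41)]
top tank [([450.0, 1.0, 64.0], 0.85), ([259.0, -307.0, 48.0], 0.77), ([401.0, -168.0, 42.0], 0.64)]
[... 797 characters left out ...]
],
       [-0.8589892 ,  0.19605147, -0.4729708 ],
       [ 0.45892291, -0.11473823, -0.88103627]]), 't': array([ 120.97118773,  439.23680725, 1493.30202161])}
{'K': array([[264.4536201 ,   0.        , 252.52157555],
       [  0.        , 264.4536201 , 190.60973684],
       [  0.        ,   0.        ,   1.        ]]), 'k1': -0.048693607099106063, 'mount': array([[-7.23953225e-04, -9.70658364e-01, -2.40461673e-01,
         6.85087902e+01],
       [ 9.99999711e-01, -6.46478177e-04, -4.01076667e-04,
        -9.71775258e-01],
       [ 2.33855198e-04, -2.40461894e-01,  9.70658551e-01,
        -1.59694441e+02],
       [ 0.00000000e+00,  0.00000000e+00,  0.00000000e+00,
         1.00000000e+00]])}
```

View pics/side.png

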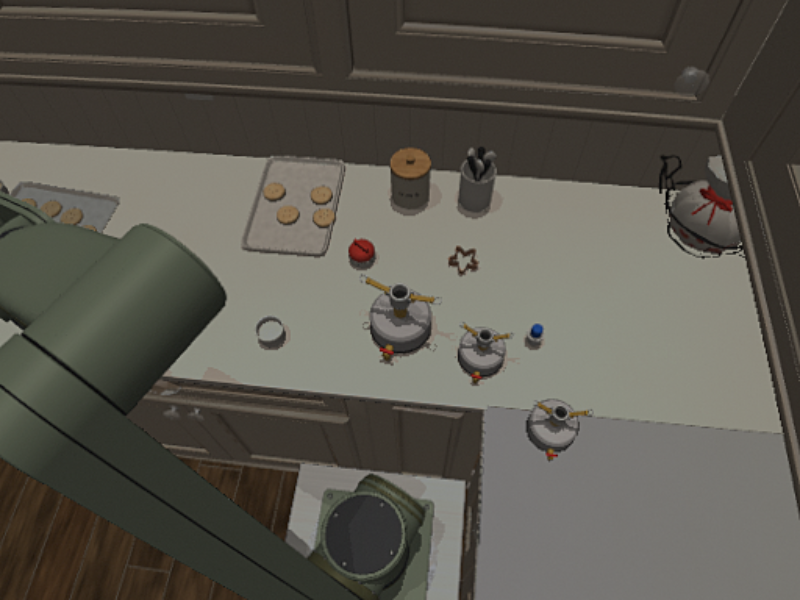

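View pics/top.png

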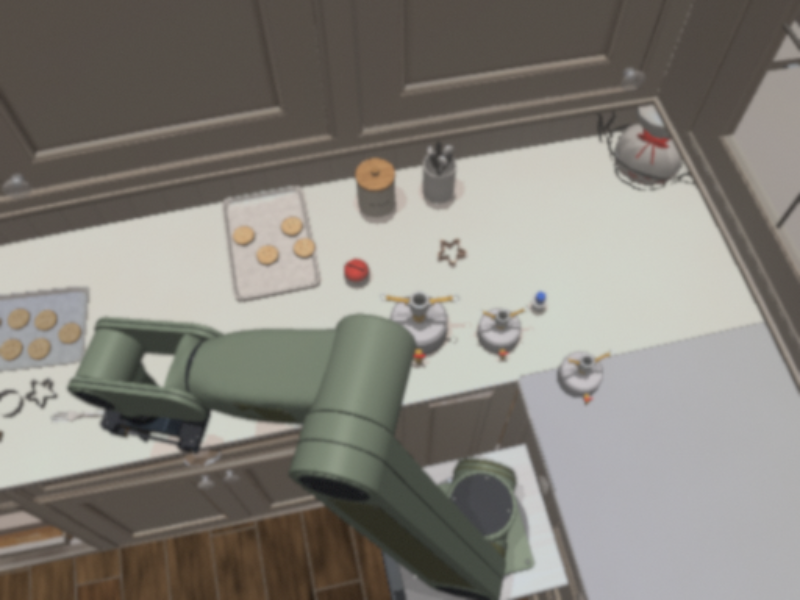

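The side view shows the big tank at about (400,320), its tap at (387,352), the plug at (536,333), the ramekin at (270,330), the timer at (362,250) and the star at (463,260). The two smaller tanks at (482,350) and (553,423) are look-alikes. The top view agrees. Next I go over the big tank for a wrist view.

```bash
cat > h.py <<'E'
from workcell import env, grab_frame, camera_model, models
import cv2,numpy as np
from scipy.spatial.transform import Rotation as Ro
def pose():
    s=env.state(); return np.array(s["ee_pos"]),Ro.from_euler("xyz",s["ee_rot"],degrees=True).as_matrix()
def shift(target):
    p,R=pose(); return np.round(R.T@(np.array(target)-p),1)
def wcam(p,R):
    c=camera_model("wrist");M=c["mount"]; return c,p+R@M[:3,3],R@M[:3,:3]
def ray(c,uv):
    K=c["K"]; d=np.array([(uv[0]-K[0,2])/K[0,0],(uv[1]-K[1,2])/K[1,1]]); x=d.copy()
    for _ in range(20): x=d/(1+c["k1"]*(x@x))
    return np.array([x[0],x[1],1])
def pix(p,R,X):
    c,o,Rc=wcam(p,R); q=Rc.T@(np.array(X)-o); x=q[:2]/q[2]; x=x*(1+c["k1"]*(x@x)); return (c["K"]@[x[0],x[1],1])[:2]
def hit(p,R,uv,z):
    c,o,Rc=wcam(p,R); d=Rc@ray(c,uv); return o+d*(z-o[2])/d[2]
def find(n,cam):
    for d in models.search_frame(n,cam): print(cam,n,np.round(d["point"]).tolist(),round(d["p"],2))
E
python3 -m crank '-1 -41.3 -38.4 -7.6 0 0 0;-1 -41.3 -38.4 -7.6 0 0 0;-1 -41.3 -38.4 -7.6 0 0 0;-1 -41.3 -38.4 -7.6 0 0 0;-1 -41.3 -38.4 -7.6 0 0 0;-1 -41.3 -38.4 -7.6 0 0 0;-1 -41.3 -38.4 -7.6 0 0 0;-1 -41.3 -38.4 -7.6 0 0 0;-1 -41.3 -38.4 -7.6 0 0 0;-1 -41.3 -38.4 -7.6 0 0 0'
python3 -m crank '-1 0 0 0 0 0 -9;-1 0 0 0 0 0 -9;-1 0 0 0 0 0 -7;-1 0 0 0 0 0 0;-1 0 0 0 0 0 0'
python3 - <<'E'
from h import *
p,R=pose();a=grab_frame("wrist");print(p,R,env.state()["time_s"],env.state()["force"])
for n in["tank","cam_left","cam_right"]:find(n,"wrist")
np.savez("v1.npz",a=a,p=p,R=R)
cv2.imwrite("pics/w1.png",cv2.resize(a,(800,600),interpolation=cv2.INTER_CUBIC))
E
```

```text
time_s: 1.95
ee_pos: [455.5, -1.2, 301.5]
ee_rot: [180.0, 0.0, 155.2]
force: [0.1, 1.7, -0.4]
gripper_width: 90.8
gripper_force: 0.0
time_s: 2.58
ee_pos: [455.0, 0.7, 301.0]
ee_rot: [180.0, 0.0, -179.8]
force: [0.5, 0.3, 0.3]
gripper_width: 91.3
gripper_force: 0.0
[454.98457514   0.70188811 300.9860054 ] [[-9.99995725e-01 -2.92165551e-03  1.21221255e-04]
 [-2.92164100e-03  9.99995725e-01  1.19693002e-04]
 [-1.21570438e-04  1.19338325e-04 -9.99999985e-01]] 2.625 [-0.2701177  -0.50029015  0.14766193]
wrist tank [410.0, -165.0, 44.0] 0.76
wrist tank [271.0, -305.0, 46.0] 0.73
wrist tank [454.0, 1.0, 66.0] 0.62
wrist cam_left [474.0, 48.0, 149.0] 0.86
wrist cam_right [457.0, -50.0, 146.0] 0.75
wrist cam_right [409.0, -208.0, 107.0] 0.64
```

View pics/w1.png

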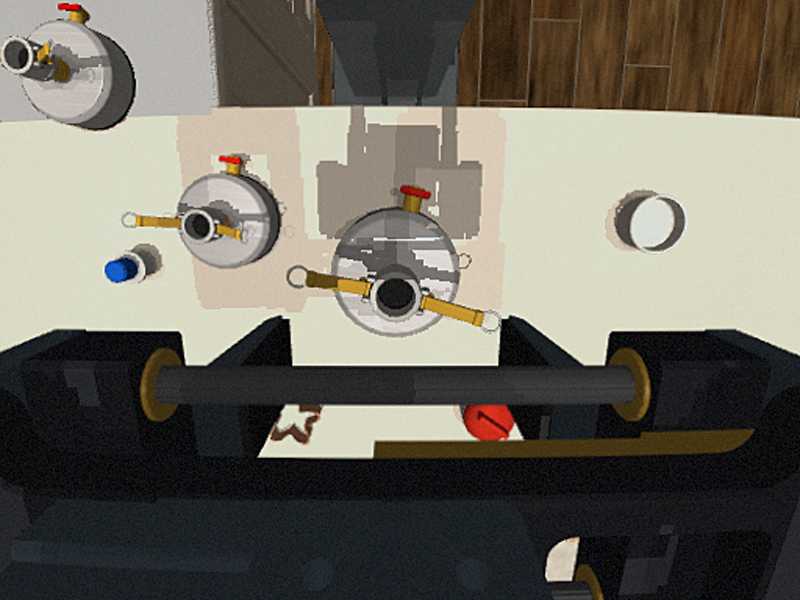

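The wrist view shows the big tank's mouth at (396,294) and the arm rings at (298,277) and (490,321). The tap is at (415,195), the plug at (120,268) and the ramekin at (655,222).

Run:
```python
from h import *
d=np.load("v1.npz");p,R=d["p"],d["R"];S=.64
H=lambda u,v,z:np.round(hit(p,R,(u*S,v*S),z)[:2],1)
for z in(130,140,150): print(z,"mouth",H(396,294,z),"rings",H(298,277,z+8),H(490,321,z+8))
print("tank L,R,bottom,top",H(332,270,55),H(460,270,55),H(396,336,62),H(392,207,62))
print("tap",H(415,193,40),"plug top",H(119,270,57),"ramekin",H(650,220,36))
a=d["a"]; cv2.imwrite("pics/w1c.png",cv2.resize(a[110:220,170:330],(800,550),interpolation=cv2.INTER_CUBIC))
```

```text
130 mouth [464.8   1.4] rings [449.2 -76.7] [485.5  78.4]
140 mouth [462.5   1.4] rings [447.2 -74.4] [482.4  75.9]
150 mouth [460.1   1.3] rings [445.3 -72. ] [479.3  73.5]
tank L,R,bottom,top [458.2 -62.1] [458.   65.4] [525.    1.8] [396.5  -2.3]
tap [383.4  20.3] plug top [ 457.7 -278.8] ramekin [408.  263.9]
```

View pics/w1c.png

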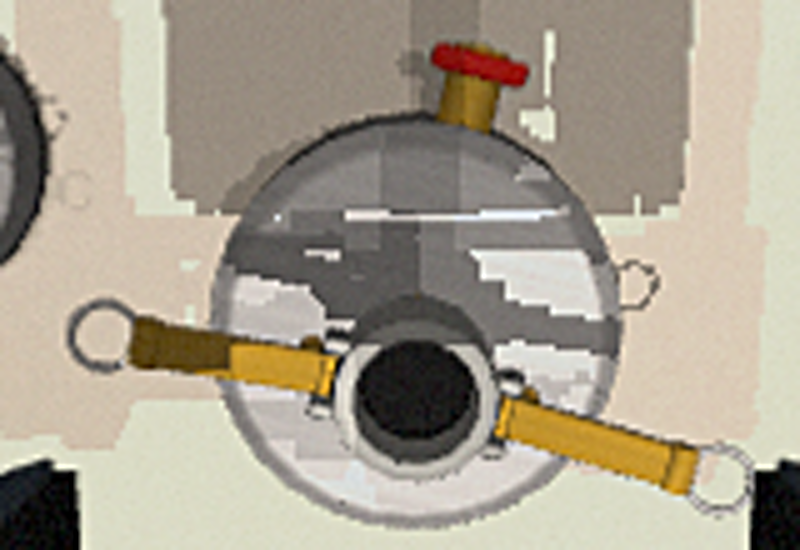

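```bash
python3 - <<'E'
from h import *
d=np.load("v1.npz");p,R=d["p"],d["R"];S=.64
H=lambda u,v,z:np.round(hit(p,R,(u*S,v*S),z)[:2],1)
for z in(90,100,110,120): print(z,H(130,219,z),H(202,225,z))
E
python3 -m crank '-1 -0.4 -56.3 20 0 0 0;-1 -0.4 -56.3 20 0 0 0;-1 -0.4 -56.3 20 0 0 0;-1 -0.4 -56.3 20 0 0 0;-1 -0.4 -56.3 20 0 0 0;-1 0 0 0 0 0 10.6;-1 0 0 0 0 0 10.6;-1 0 0 0 0 0 10.6;-1 0 0 0 0 0 10.6;-1 0 0 0 0 0 10.6'
python3 -m crank '-1 0 0 0 0 0 0;-1 0 0 0 0 0 0'
python3 - <<'E'
from h import *
p,R=pose();a=grab_frame("wrist");print(p)
for n in["plug_mid"]:find(n,"wrist")
np.savez("v2.npz",a=a,p=p,R=R)
hsv=cv2.cvtColor(a,cv2.COLOR_BGR2HSV);m=cv2.inRange(hsv,(105,120,60),(130,255,255))
n,l,st,c=cv2.connectedComponentsWithStats(m)
for i in range(1,n):
  if st[i,4]>40: print(st[i],c[i],hit(p,R,c[i],50))
cv2.imwrite("pics/w2.png",a)
E
```

```text
90 [ 405.3 -238.5] [ 411.1 -172.4]
100 [ 404.7 -232.1] [ 410.5 -167.8]
110 [ 404.2 -225.7] [ 409.8 -163.1]
120 [ 403.7 -219.2] [ 409.1 -158.5]
time_s: 4.03
ee_pos: [458.4, -280.8, 200.8]
ee_rot: [180.0, -0.0, 126.9]
force: [-0.3, 0.9, 0.7]
gripper_width: 91.0
gripper_force: 0.0
time_s: 4.28
ee_pos: [458.3, -280.9, 200.9]
ee_rot: [180.0, -0.0, 127.4]
force: [-0.8, -0.6, 0.3]
gripper_width: 90.9
gripper_force: 0.0
[ 458.33352929 -280.85502841  200.9171389 ]
wrist plug_mid [460.0, -283.0, 46.0] 0.67
[243 175  20  22 328] [252.4054878  186.17987805] [ 459.18727799 -284.68532262   50.        ]
```

View pics/w2.png

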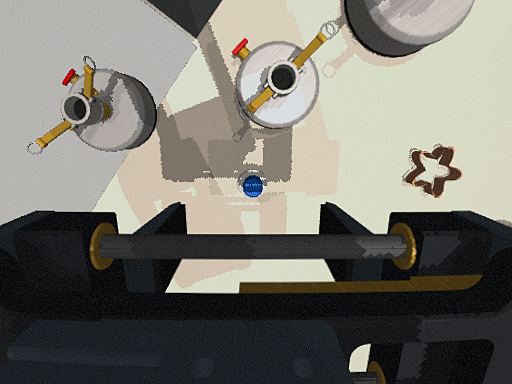

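The knob shows at (252,186), so the plug stands at about (459,-284). I'll descend and grip it.

```bash
python3 -m crank '-1 -2.9 -1.3 40 0 0 0;-1 0 0 40 0 0 0;-1 0 0 40 0 0 0;-1 0 0 25 0 0 0;-1 0 0 9.5 0 0 0;-1 0 0 0 0 0 0;-1 0 0 0 0 0 0'
python3 -m crank '0.4 0 0 0 0 0 0;0.4 0 0 0 0 0 0;1 0 0 0 0 0 0;1 0 0 0 0 0 0;1 0 0 0 0 0 0;1 0 0 0 0 0 0' 40
```

```text
time_s: 5.25
ee_pos: [459.9, -284.5, 47.6]
ee_rot: [179.9, 0.1, 127.3]
force: [-0.1, 0.7, -0.8]
gripper_width: 90.9
gripper_force: 0.0
time_s: 6.0
ee_pos: [459.0, -283.9, 46.4]
ee_rot: [180.0, -0.0, 127.3]
force: [-0.5, -0.8, 0.0]
gripper_width: 34.3
gripper_force: 0.0
```

```bash
python3 -m crank '1 0 0 0 0 0 0;1 0 0 0 0 0 0;1 0 0 0 0 0 0;1 0 0 0 0 0 0'
python3 -m crank '1 0 0 -40 0 0 0;1 0 0 -50 0 0 0;1 0 0 -50 0 0 0;1 0 0 -50 0 0 0;1 0 0 0 0 0 0;1 0 0 0 0 0 0'
python3 - <<'E'
from h import *
p,R=pose();a=grab_frame("wrist");print(p)
np.savez("v3.npz",a=a,p=p,R=R)
cv2.imwrite("pics/w3.png",a)
print(shift([460.5,1.5,240]))
E
```

```text
time_s: 6.5
ee_pos: [459.0, -283.9, 46.4]
ee_rot: [180.0, -0.0, 127.3]
force: [1.0, 0.1, -0.4]
gripper_width: 23.1
gripper_force: 40.0
time_s: 7.25
ee_pos: [458.4, -283.5, 235.5]
ee_rot: [-180.0, -0.1, 127.3]
force: [-0.1, 0.4, -0.8]
gripper_width: 22.9
gripper_force: 40.0
[ 458.37843148 -283.52281481  235.54966495]
[225.3 174.4  -4.6]
```

View pics/w3.png

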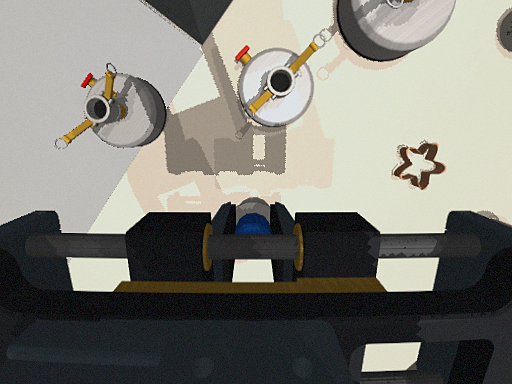

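The plug is held, visible at (253,205). I move it to just short of the tank for a close view.

```bash
python3 -m crank '1 37.4 25.6 -1 0 0 0;1 37.4 25.6 -1 0 0 0;1 37.4 25.6 -1 0 0 0;1 37.4 25.6 -1 0 0 0;1 37.4 25.6 -1 0 0 0;1 0 0 0 0 0 10.2;1 0 0 0 0 0 10.1;1 0 0 0 0 0 10.1;1 0 0 0 0 0 10.1;1 0 0 0 0 0 10.1'
python3 -m crank '1 0 0 0 0 0 0;1 0 0 0 0 0 0'
python3 - <<'E'
from h import *
p,R=pose();a=grab_frame("wrist");print(p,shift([460.5,1.5,240]))
np.savez("v4.npz",a=a,p=p,R=R)
b=cv2.resize(a,(800,600),interpolation=cv2.INTER_CUBIC)
cv2.imwrite("pics/w4.png",cv2.resize(a[0:270,90:450],(800,600),interpolation=cv2.INTER_CUBIC))
# predicted pixels of plug if centred
T=lambda x,y,z:np.round(pix(p,R,p+R@np.array([x,y,z])),1)
print("flange",T(18.5,0,15.5),"foot",T(10.5,0,46),"spig",T(14,0,40), T(0,-14,40),T(0,14,40))
for z in(135,140,145,150):print(z,pix(p,R,[460.5,1.5,z]))
E
```

```text
time_s: 8.55
ee_pos: [446.7, -57.4, 239.5]
ee_rot: [-179.8, 0.0, 76.3]
force: [-0.6, -0.3, -1.1]
gripper_width: 22.9
gripper_force: 40.0
time_s: 8.8
ee_pos: [447.2, -57.6, 240.5]
ee_rot: [-179.9, 0.0, 76.8]
force: [0.7, 0.1, -0.9]
gripper_width: 22.9
gripper_force: 40.0
[447.20668866 -57.56350288 240.51706981] [60.5 -0.7  0.8]
flange [254.4 197.3] foot [254.2 196.8] spig [254.2 194.5] [236.6 211.6] [271.8 211.6]
135 [253.52449658 131.60241558]
140 [253.53051838 131.72668733]
145 [253.53677482 131.85580334]
150 [253.54327989 131.99005249]
```

View pics/w4.png

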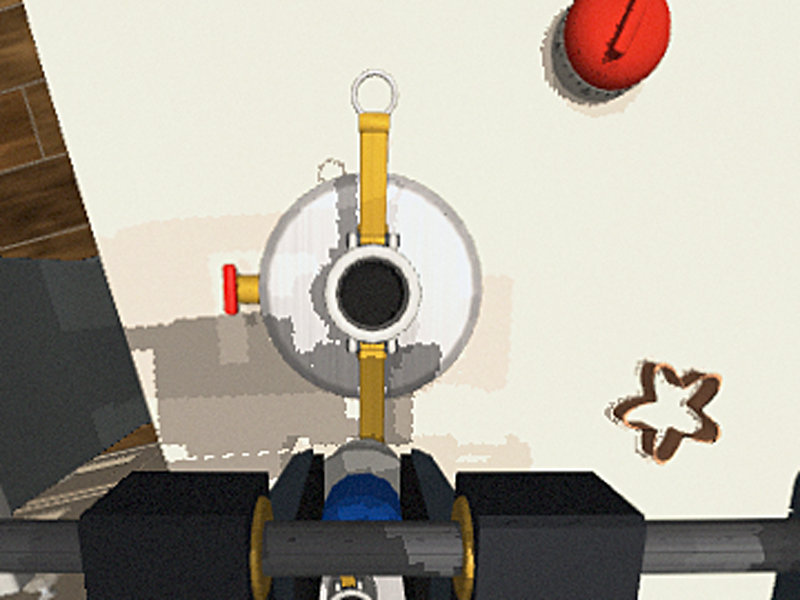

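The wrist view shows the plug in hand at crop (362,470) and the mouth at crop (372,294). The arms run vertically in the crop, so the yaw matches. The mouth lies about 61 mm in tool x and 4 mm in tool y from the TCP.

```bash
python3 -m crank '1 30 2 0 0 0 0;1 31 2 0 0 0 0;1 0 0 0 0 0 0;1 0 0 28 0 0 0;1 0 0 0 0 0 0;1 0 0 0 0 0 0'
python3 - <<'E'
from h import *
p,R=pose();a=grab_frame("wrist");print(p)
np.savez("v5.npz",a=a,p=p,R=R)
T=lambda x,y,z:np.round(pix(p,R,p+R@np.array([x,y,z])),1)
print("flange",T(18.5,0,15.5),"foot",T(10.5,0,46), T(0,-14,40),T(0,14,40))
for z in (132,140,148):
  print(z,"mouth y edges",[T(0,s,p[2]-z) for s in(-21,21,0)],"far edge",T(21,0,p[2]-z),T(15.5,0,p[2]-z))
cv2.imwrite("pics/w5.png",cv2.resize(a[120:240,175:335],(800,600),interpolation=cv2.INTER_CUBIC))
E
```

```text
time_s: 9.6
ee_pos: [465.9, 0.3, 214.1]
ee_rot: [180.0, -0.0, 76.7]
force: [-0.6, 0.0, -0.3]
gripper_width: 23.0
gripper_force: 40.0
[4.65914566e+02 3.24560285e-01 2.14074096e+02]
flange [254.4 197.3] foot [254.2 196.8] [236.6 211.6] [271.8 211.6]
132 mouth y edges [array([231.8, 197.5]), array([276.1, 197.5]), array([253.9, 197.5])] far edge [254.  175.7] [253.9 181.5]
140 mouth y edges [array([231.1, 199.8]), array([276.8, 199.8]), array([254. , 199.8])] far edge [254.  177.3] [254.  183.3]
148 mouth y edges [array([230.4, 202.3]), array([277.6, 202.2]), array([254. , 202.3])] far edge [254.  179.1] [254.  185.3]
```

View pics/w5.png

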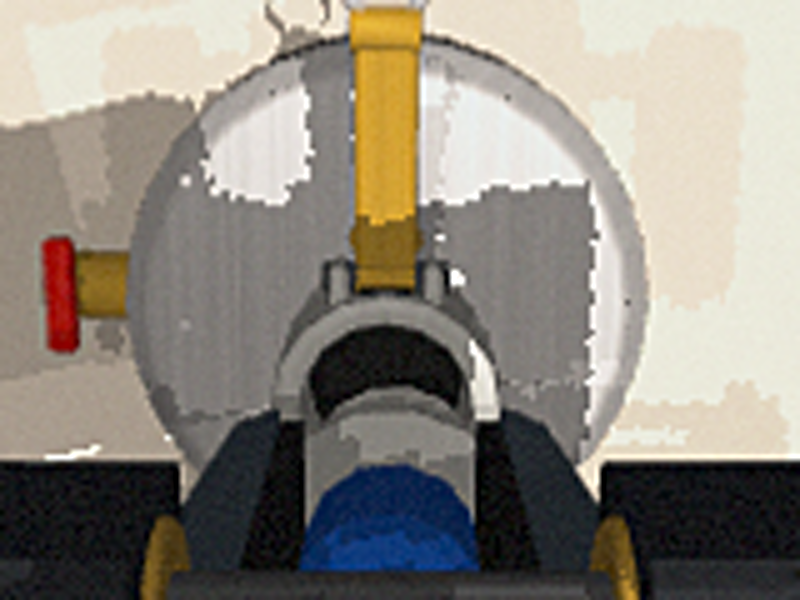

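The plug and mouth columns agree (crop 389 against 387), and the far edges fit a mouth near z 140. I descend gently, feeling for contact.

```bash
python3 -m crank '1 0 -0.2 10 0 0 0;1 0 0 8 0 0 0;1 0 0 0 0 0 0'; python3 -m crank '1 0 0 4 0 0 0;1 0 0 4 0 0 0;1 0 0 0 0 0 0'; python3 -m crank '1 0 0 3 0 0 0;1 0 0 3 0 0 0;1 0 0 0 0 0 0'
```

```text
time_s: 10.02
ee_pos: [464.9, 0.8, 194.6]
ee_rot: [-179.9, 0.0, 76.7]
force: [-1.1, -1.2, -0.9]
gripper_width: 23.2
gripper_force: 40.0
time_s: 10.4
ee_pos: [465.2, 0.9, 187.1]
ee_rot: [-180.0, -0.0, 76.7]
force: [0.1, 0.9, -1.1]
gripper_width: 22.8
gripper_force: 40.0
time_s: 10.78
ee_pos: [465.3, 0.9, 181.1]
ee_rot: [-180.0, -0.0, 76.7]
force: [-0.1, 0.7, -1.6]
gripper_width: 23.0
gripper_force: 40.0
```

```bash
python3 -m crank '1 0 0 2 0 0 0;1 0 0 2 0 0 0;1 0 0 0 0 0 0'; python3 -m crank '1 0 0 2 0 0 0;1 0 0 2 0 0 0;1 0 0 0 0 0 0'
```

```text
time_s: 11.15
ee_pos: [465.4, 0.9, 177.2]
ee_rot: [-180.0, -0.0, 76.7]
force: [0.1, 1.1, -1.1]
gripper_width: 23.0
gripper_force: 40.0
time_s: 11.52
ee_pos: [465.4, 0.9, 173.2]
ee_rot: [-180.0, -0.0, 76.7]
force: [-0.2, 0.7, -1.4]
gripper_width: 22.8
gripper_force: 40.0
```

```bash
python3 -m crank '1 0 0 2 0 0 0;1 0 0 2 0 0 0;1 0 0 0 0 0 0'; python3 -m crank '1 0 0 1.5 0 0 0;1 0 0 1.5 0 0 0;1 0 0 0 0 0 0'; python3 -m crank '1 0 0 1.5 0 0 0;1 0 0 1.5 0 0 0;1 0 0 0 0 0 0'
```

```text
time_s: 11.9
ee_pos: [465.6, 0.9, 169.7]
ee_rot: [180.0, -0.0, 76.7]
force: [-0.8, 0.5, 2.6]
gripper_width: 22.9
gripper_force: 40.0
time_s: 12.28
ee_pos: [465.6, 0.9, 167.0]
ee_rot: [180.0, -0.0, 76.7]
force: [-2.3, 2.2, 5.7]
gripper_width: 22.8
gripper_force: 40.0
time_s: 12.65
ee_pos: [465.7, 0.9, 164.3]
ee_rot: [179.9, -0.0, 76.7]
force: [-1.1, 2.0, 8.0]
gripper_width: 23.2
gripper_force: 40.0
```

```bash
python3 -m crank '1 0 0 1 0 0 0;1 0 0 1 0 0 0;1 0 0 0 0 0 0'; python3 -m crank '1 0 0 0.7 0 0 0;1 0 0 0 0 0 0'
```

```text
time_s: 13.02
ee_pos: [465.8, 0.9, 163.3]
ee_rot: [179.9, -0.0, 76.7]
force: [-4.1, 1.6, 15.3]
gripper_width: 22.9
gripper_force: 40.0
time_s: 13.28
ee_pos: [465.9, 1.0, 163.3]
ee_rot: [179.9, -0.0, 76.7]
force: [-5.5, 1.4, 19.5]
gripper_width: 22.7
gripper_force: 40.0
```

The plug is home against the stop at 19.5 N, which puts the mouth at z ≈ 145 and the hinges at ≈ 136. I release, lift and turn 90°.

```bash
python3 -m crank '1 0 0 0 0 0 0'; python3 -m crank '-0.6 0 0 0 0 0 0;-1 0 0 0 0 0 0;-1 0 0 0 0 0 0;-1 0 0 0 0 0 0;-1 0 0 0 0 0 0;-1 0 0 -25 0 0 0;-1 0 0 -45 0 0 0;-1 0 0 0 0 0 0'; python3 -m crank '-1 0 0 0 0 0 -10;-1 0 0 0 0 0 -10;-1 0 0 0 0 0 -10;-1 0 0 0 0 0 -10;-1 0 0 0 0 0 -10;-1 0 0 0 0 0 -10;-1 0 0 0 0 0 -10;-1 0 0 0 0 0 -10;-1 0 0 0 0 0 -10;-0.8 0 0 0 0 0 0'
python3 -m crank '-0.8 0 0 0 0 0 0;-0.8 0 0 0 0 0 0'
python3 - <<'E'
from h import *
p,R=pose();a=grab_frame("wrist");print(p,shift([465,1,230]))
np.savez("v6.npz",a=a,p=p,R=R)
b=grab_frame("side")
T=lambda x,y,z:np.round(pix(p,R,p+R@np.array([x,y,z])),1)
print(T(0,0,p[2]-170))
w=cv2.resize(a[60:240,130:390],(780,540))
cv2.imwrite("pics/w6.png",w); cv2.imwrite("pics/s6.png",cv2.resize(b[150:240,200:330],(780,540)))
E
```

```text
time_s: 13.4
ee_pos: [465.9, 1.0, 163.3]
ee_rot: [179.9, -0.0, 76.7]
force: [-5.4, 0.8, 19.3]
gripper_width: 23.3
gripper_force: 40.0
time_s: 14.4
ee_pos: [467.5, 0.8, 233.8]
ee_rot: [179.6, -0.1, 76.7]
force: [-0.5, 0.6, -0.5]
gripper_width: 91.0
gripper_force: 0.0
time_s: 15.65
ee_pos: [464.9, 0.9, 229.7]
ee_rot: [-180.0, -0.1, 166.5]
force: [0.9, 0.2, -0.1]
gripper_width: 84.2
gripper_force: 0.0
time_s: 15.9
ee_pos: [465.3, 0.9, 230.5]
ee_rot: [180.0, -0.0, 166.6]
force: [0.0, 1.0, -0.4]
gripper_width: 82.1
gripper_force: 0.0
[465.34688173   0.86343847 230.49440771] [0.4 0.  0.6]
[253.5 206.4]
```

View pics/w6.png

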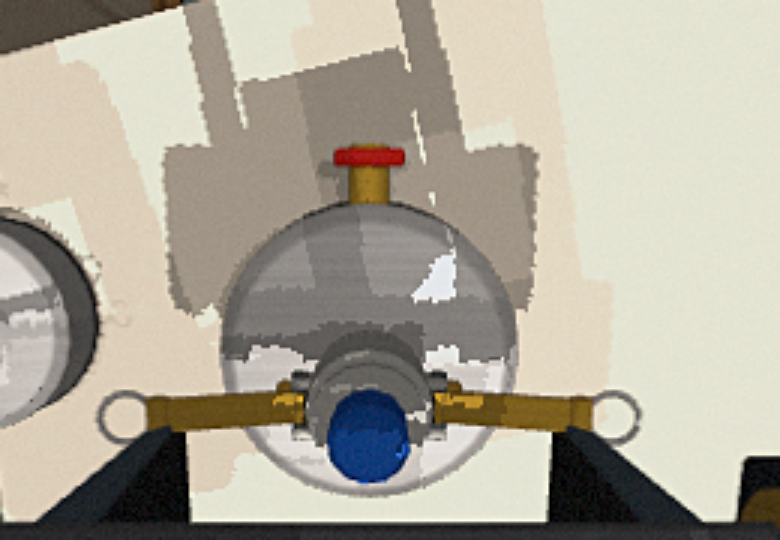

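The plug stands upright with its knob at (369,435), centred between the fingers and arms. Now I straddle and push both arms down together.

```bash
python3 -m crank '-0.8 0 0 25 0 0 0;-0.8 0 0 25 0 0 0;-0.8 0 0 8 0 0 0;-0.8 0 0 6 0 0 0;-0.8 0 0 6 0 0 0;-0.8 0 0 0 0 0 0'; python3 -m crank '-0.8 0 0 5 0 0 0;-0.8 0 0 5 0 0 0;-0.8 0 0 0 0 0 0';python3 -m crank '-0.8 0 0 5 0 0 0;-0.8 0 0 5 0 0 0;-0.8 0 0 0 0 0 0'
```

```text
time_s: 16.75
ee_pos: [465.5, 0.9, 160.8]
ee_rot: [180.0, 0.0, 166.7]
force: [0.9, -0.8, -0.0]
gripper_width: 81.9
gripper_force: 0.0
time_s: 17.12
ee_pos: [466.1, 0.9, 151.1]
ee_rot: [180.0, 0.1, 166.7]
force: [1.3, -0.5, 1.8]
gripper_width: 82.5
gripper_force: 0.7
time_s: 17.5
ee_pos: [466.2, 0.8, 141.2]
ee_rot: [180.0, 0.1, 166.7]
force: [1.3, 0.3, 3.6]
gripper_width: 82.1
gripper_force: 1.4
```

```bash
python3 -m crank '-0.8 0 0 5 0 0 0;-0.8 0 0 5 0 0 0;-0.8 0 0 0 0 0 0';python3 -m crank '-0.8 0 0 4 0 0 0;-0.8 0 0 4 0 0 0;-0.8 0 0 0 0 0 0'
python3 - <<'E'
from h import *
p,R=pose();a=grab_frame("wrist")
cv2.imwrite("pics/w7.png",cv2.resize(a[90:250,130:390],(780,480)))
E
```

```text
time_s: 17.88
ee_pos: [466.1, 0.8, 131.0]
ee_rot: [180.0, 0.1, 166.7]
force: [1.6, 0.0, 1.5]
gripper_width: 82.1
gripper_force: 1.3
time_s: 18.25
ee_pos: [465.5, 0.8, 122.6]
ee_rot: [180.0, 0.0, 166.7]
force: [1.2, -0.6, 2.8]
gripper_width: 81.8
gripper_force: 1.2
```

View pics/w7.png

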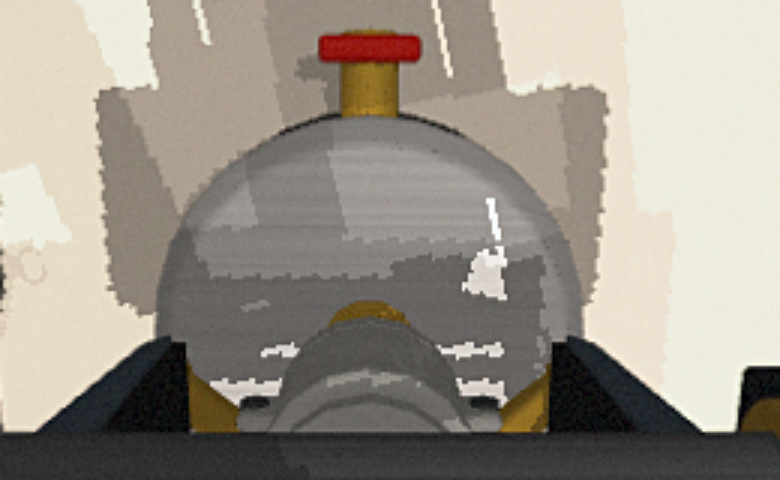

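Both arms slope down symmetrically inside the fingers at (215,400) and (525,400). I close gently.

```bash
python3 -m crank '-0.5 0 0 0 0 0 0;-0.5 0 0 0 0 0 0;-0.35 0 0 0 0 0 0;-0.35 0 0 0 0 0 0' 25;  python3 -m crank '-0.25 0 0 0 0 0 0;-0.25 0 0 0 0 0 0;-0.15 0 0 0 0 0 0;-0.15 0 0 0 0 0 0;-0.15 0 0 0 0 0 0'
```

```text
time_s: 18.8
ee_pos: [464.7, 0.8, 122.3]
ee_rot: [-180.0, -0.1, 166.7]
force: [0.0, -0.3, -2.3]
gripper_width: 61.9
gripper_force: 2.6
time_s: 19.42
ee_pos: [465.0, 1.1, 122.5]
ee_rot: [180.0, -0.1, 166.7]
force: [-1.0, 1.8, -4.3]
gripper_width: 52.8
gripper_force: 24.7
```

```bash
python3 -m crank '-0.1 0 0 0 0 0 0;-0.05 0 0 0 0 0 0;-0.05 0 0 0 0 0 0;-0.05 0 0 0 0 0 0' 35
python3 - <<'E'
from h import *
a=grab_frame("wrist"); cv2.imwrite("pics/w8.png",cv2.resize(a[90:250,130:390],(780,480)))
E
```

```text
time_s: 19.92
ee_pos: [465.0, 1.0, 122.5]
ee_rot: [180.0, -0.1, 166.7]
force: [-2.6, 2.1, -5.6]
gripper_width: 52.1
gripper_force: 34.7
```

View pics/w8.png

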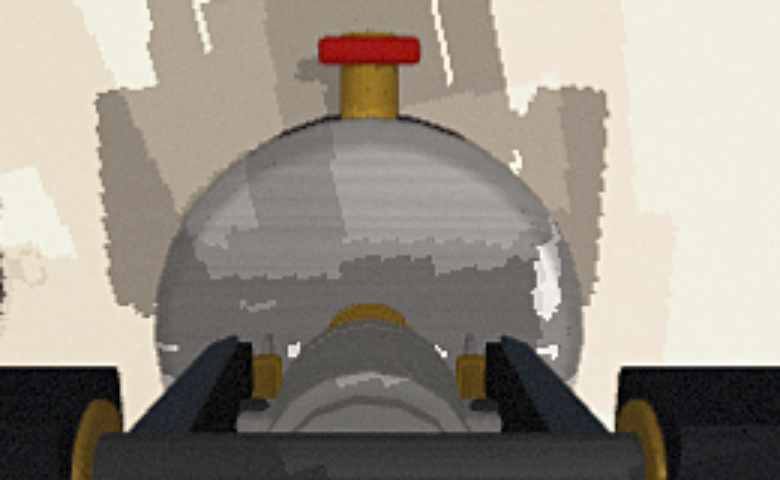

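The arms lie symmetric at x 252–282 and 456–486, each touching a finger. A small sideways test will show whether either one is short.

```bash
python3 -m crank '-0.05 0 0.7 0 0 0 0;-0.05 0 0 0 0 0 0;-0.05 0 0 0 0 0 0'; python3 -m crank '-0.05 0 -1.4 0 0 0 0;-0.05 0 0 0 0 0 0;-0.05 0 0 0 0 0 0'; python3 -m crank '-0.05 0 0.7 0 0 0 0;-0.05 0 0 0 0 0 0'
```

```text
time_s: 20.35
ee_pos: [465.0, 1.1, 122.5]
ee_rot: [-179.9, -0.1, 166.7]
force: [-3.2, -1.2, -5.9]
gripper_width: 52.4
gripper_force: 34.7
time_s: 20.72
ee_pos: [465.0, 1.0, 122.5]
ee_rot: [179.9, -0.1, 166.6]
force: [-4.3, 3.4, -6.9]
gripper_width: 52.7
gripper_force: 34.6
time_s: 20.98
ee_pos: [465.0, 1.0, 122.5]
ee_rot: [180.0, -0.1, 166.7]
force: [-4.3, 1.5, -7.2]
gripper_width: 52.2
gripper_force: 34.6
```

Both arms are rigid against their stops. I open, withdraw and check.

```bash
python3 -m crank '-0.5 0 0 0 0 0 0;-1 0 0 0 0 0 0;-1 0 0 0 0 0 0;-1 0 0 0 0 0 0;-1 0 0 -10 0 0 0;-1 0 0 -30 0 0 0;-1 0 0 -50 0 0 0;-1 0 0 -50 0 0 0;-1 50 0 -10 0 0 0;-1 0 0 0 0 0 0'; python3 -m crank '-1 0 0 0 0 0 0;-1 0 0 0 0 0 0'
python3 - <<'E'
from h import *
p,R=pose();a=grab_frame("wrist")
for n in["cam_left","plug_mid"]:find(n,"wrist")
K=[r+[0] for r in []]
u,v=pix(p,R,[464.5,1,130]);u,v=int(u),int(v);print(u,v)
r0,c0=max(0,v-75),max(0,u-100)
cv2.imwrite("pics/w9.png",cv2.resize(a[r0:r0+150,c0:c0+200],(800,600),interpolation=cv2.INTER_CUBIC))
E
```

```text
time_s: 22.22
ee_pos: [415.1, 12.8, 274.8]
ee_rot: [179.9, 0.2, 166.7]
force: [-0.5, -0.7, -0.4]
gripper_width: 91.7
gripper_force: 0.0
time_s: 22.48
ee_pos: [417.4, 12.3, 272.4]
ee_rot: [-180.0, -0.0, 166.6]
force: [-0.3, -0.3, -0.1]
gripper_width: 90.9
gripper_force: 0.0
wrist cam_left [416.0, -138.0, 105.0] 0.71
wrist plug_mid [458.0, -1.0, 152.0] 0.83
253 224
```

View pics/w9.png

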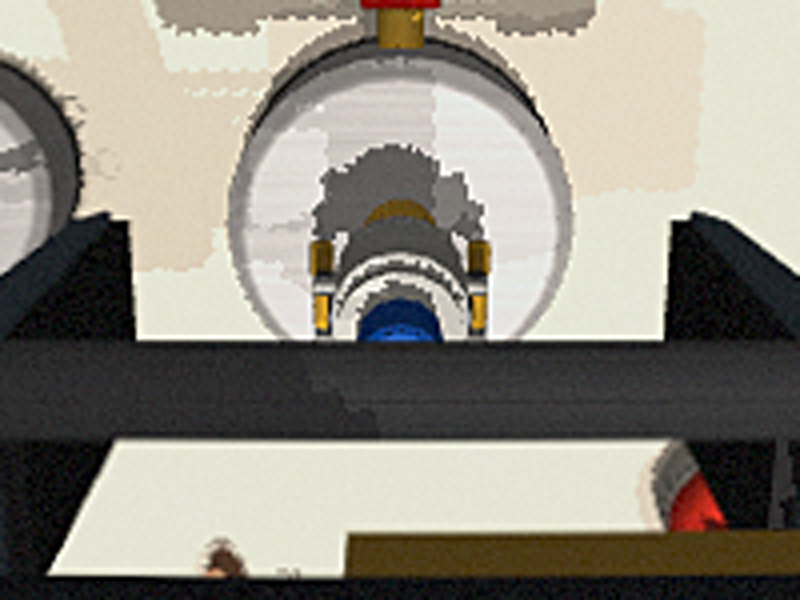

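Both arms lie fully down and symmetric at (322,280) and (479,280). The plug's knob is upright at (400,320), seated in the mouth, and nothing else has been disturbed. I hand the job in.

```bash
python3 -c "
from workcell import env
print(env.job_done())"
```

```text
the job is handed in; nothing more can be done
None
```

The job is handed in: I pushed the plug home at about 19 N with both arms still up, swung the two arms fully down together with at most 35 N of grip, then let go and moved the gripper clear, finishing at about 22.5 s.

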